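Ease a ratchet bench clamp onto a carving blank

TASK

The bench clamp stands wound open, held by the sprung pawl on its ratchet wheel. Squeeze the pawl's trigger to the crank post to draw the pawl off the wheel, keep the crank in hand and ease the drum back, never letting it fly, until the clamp's foot has pushed the limewood blank square and fully home against the bench stop and presses on it without bruising it; then let go, so that the spring keeps the blank clamped and the pawl drops back on the wheel. Leave everything else on the bench where it is.

Things in the scene. Friction and masses are not known exactly. Their poses are not given: they have to be found in the camera images.
- axis (a point): Drum axis (vertical), 70 mm above the bench. Clamp: round grey base (120 mm across, 12 mm high, screwed down), on it a fixed dark ratchet wheel (100 mm over the teeth, z 12 to 24 mm, 36 teeth 5 mm deep), above it a drum (60 mm across, to z = 61 mm) with a crank on one side and a jaw arm opposite. Site z up; the crank points along the point's -x when joint drum reads 0.
- drum (a joint): Angle of the drum, rad, counter-clockwise from above: the crank points at pi + this value from the axis point's x. Grows as the clamp is wound open; a spring drives it down (closing) with 0.65 to 0.95 N m, 5 to 8 N at the crank grip (a square grip may feel part of it as a twist). The pawl stops it closing. Starts at about 0.7 to 1.1; the foot meets the blank between about 0 and 0.5.
- pawl (a joint): Slide of pawl and trigger outwards along the crank, m: 0 = down in a tooth gap, up to 0.005 = riding on the teeth, above 0.0055 = clear of the wheel, 0.008 = end of travel. A spring (3 to 5.5 N) pushes it in; under the drum's load drawing it takes 5 to 10 N. Let go, it springs back in wherever the drum is, and the next tooth again stops the drum from closing.
- trigger (a point): Middle height of the trigger's graspable part, 70 mm above the bench: an upright dark steel plate on the crank, 12 mm thick along the crank, 24 mm wide, top at 90 mm, 100 mm from the drum axis with the pawl in (up to 108 mm with it drawn). It is the inner of two upright plates. Axes as grip.
- post (a point): The crank post, fixed to the crank: an upright bright steel plate 12 mm thick along the crank, 26 mm wide, top at 90 mm, centre 132 mm from the drum axis; this point lies 70 mm above the bench. With trigger at rest, the two plates measure 44 mm over their outer faces (36 mm when squeezed). The crank's rails below end at z = 38 mm.
- grip (a point): Point midway between the outer faces of trigger and post when squeezed, 119 mm from the drum axis, 70 mm above the bench. Turns with the drum: its x axis points along the crank towards the drum axis (the way to close the grip is along x), z up.
- jaw (a point): Nominal tip of the clamp's foot, 32 mm above the bench: a round black rubber pad (18 mm across) on a screw at the jaw arm's end, 115 mm along the arm from the drum axis and 36 mm to the closing side. Turns with the drum; x along the jaw arm outwards, -y the closing way. The screw is set differently every time: the real tip stands up to 7 mm short of or beyond this point; only touch shows.
- blank: Loose pale limewood block, 100 x 70 x 45 mm (x, y, z), 0.2 kg, rosette on top. Origin: centre of underside. The foot pushes its +y face; it starts 1 to 5 mm off the stop, slides at 1 to 2 N. Over 20 N from the foot bruises it; the spring alone gives 5 to 7 N. Before letting go it must carry the spring's whole load: the hand no longer holds the drum back, or presses a trifle in the closing way.
- stop: Bench stop, a dark wooden bar 160 x 24 x 38 mm fixed to the bench, with two round pegs on top. Origin at the centre of its underside; its +y face, 12 mm from its origin, is what the blank is pushed against (blank home: blank origin 47 mm along the stop's +y).
- offcut_a: Bystander: lime offcut block 40 x 40 x 36 mm, near the clamp. Origin under its centre.
- offcut_b: Bystander: lime offcut 60 x 30 x 24 mm, near the clamp.
- gouge_a: Bystander: carving gouge lying beside the stop, about 210 mm long, 22 mm high, origin in its handle.
- gouge_b: Bystander: larger gouge lying at the left.
- brush: Bystander: bench brush lying at the right.
- oil: Bystander: amber oil bottle, 60 mm across, 140 mm high, at the left.
- mallet: Bystander: wooden carver's mallet standing on its head at the right, 88 mm across, 235 mm high.
Things that resemble listed ones, but are neither listed nor needed, are in the scene too. What is shaped like the stop but turquoise or yellow is not meant.

How it is judged:
By the outcome, as a careful person would: the job done as asked, in the order asked, and still so for the second after the job is handed in, with the robot touching nothing.
It also fails if it takes over 56 s, if anything falls off the work surface, if the arm or the gripper's body presses on something with over 40 N, if the wrist force passes 120 N, or if a joint passes its speed limit or range.

ROBOT

A 7-joint arm with a two-finger parallel gripper is mounted at the origin on the work surface. World frame = base frame: x ahead of the robot, y to its left, z up, the work surface at z = 0. Lengths are in m, angles in rad, forces in N, time in s.
With the tool pointing down it reaches from about 0.35 to 0.9 m from the base axis. Payload 8.1 kg.
Tool frame: the origin (TCP) lies midway between the tips of the shut fingers; the grasp point (between the pads) lies 19 mm behind it; z points along the fingers, y is the line along which they close (so a half turn about z gives the same grasp; the last joint's range is limited). The gripper opens to 92 mm and grips with 3 to 60 N. Pads are 19 mm wide; open, the fingers measure 130 mm over their backs; the gripper's body (75 mm by 190 mm) begins 47 mm behind the grasp point.
Start: joints at [1.224, 0.434, 0.025, 1.573, -0.012, 1.134, -0.075], TCP at [0.151, -0.607, 0.227] pointing down, gripper open.
Joint ranges: [-2.62, 2.62], [-0.44, 2.09], [-1.27, 1.32], [0.08, 2.57], [-1.32, 4.46], [0.12, 2], [-2.74, 2.74]. Speed limits (rad/s): [2.22, 2.22, 3.01, 3.01, 3.14, 3.14, 3.14].

INTERFACE

Orientations are given as a rotation vector (axis times angle).
In Python, from cell import arm gives the robot as it stands.
- The arm moves only by the tool arm_command, never from a script. Its arguments are lists of equal length, an entry for each row: "dp": the shift along the tool's x, y, z in units of 25 mm (1.0 is 25 mm), a list of three; "angular": the turn, a rotation vector about the tool's x, y, z in units of 0.15 rad (1.0 is 0.15 rad), a list of three; "claw": the opening, from 0 (shut) to 1 (fully open). In form: {"dp": [[x, y, z], ...], "angular": [[rx, ry, rz], ...], "claw": [claw, ...]}. A call has 1 to 10 rows; each row shifts and turns the commanded pose from where the row before left it, along the tool's axes as they then stand; what a row does not reach is not made up. A row lasts 1/10 s, in which the tool goes at most 50 mm and 8.59 degrees, less where a joint would pass 70% of its speed; a pose out of reach is approached as far as the arm can. A call with a number of a shift or a turn outside -1 to 1 is refused whole. A call with a gripper value outside its range is refused whole. The fingers move at their own pace and stop on an object; "force" is the grip in N (left out, the last holds). Time passes only in rows, so rows that do not move let the fingers close. It gives the time, the measured TCP pose, the force, the opening and the grip force at its end, in the units of the state.
- arm.observe(): the state, without advancing time (a new reading comes with each control period).
- arm.get_image(name): name is "side" or "top"; returns a dict with "frame" (480x640x3 uint8, red, green, blue), "z_map" (480x640 float32, m along the optical axis (not along the pixel's ray), 0 where there is no reading), "K" (3x3 intrinsics, pixels), "R" (3x3) and "t" (3): a world point X has camera coordinates R X + t. Camera axes: x right, y down, z forward; pixel columns grow to the right and rows downward; lengths in m; the calibration is good to about 2 mm. A picture is of the moment at which its call begins.
- arm.sign_off(): hands the job in; it is judged then, once.
The state is a dict: "clock": time; "joints": joint angles; "dq": joint speeds; "joint_efforts": joint torques, N m; "position": TCP position; "ee_rot": TCP orientation; "force": force on the tool from outside, world axes, zero at the start; "ft_torque": the same for the moment, N m; "width": opening from 0.0 (shut) to 1.0 (fully open); "gripper_force": force on a finger pad.
Only numpy, scipy, OpenCV 4.12 (cv2) and the standard library are available. Lean on these libraries where they do the work, as an engineer would, in place of code of your own. Each camera call takes 0.05 s, during which the arm holds its last target. There are 200 camera calls.

## Working session

There is one attempt and no reset: what is moved stays moved. The work goes in short steps, Python scripts to look and compute and a tool call to move; the robot and the scene stay as the last step left them, time stands still between calls to the robot, and variables do not carry over. Pictures are saved under pics/ and viewed, at most 10 in all, crops included, and the job is handed in when it is done.

Besides the shell and the picture viewer there is one more tool, called after "Request:" as name(argument=value, ...) on one line, values as JSON. arm_command: Moves the arm, as the interface text tells. Its arguments: {"type":"object","properties":{"dp":{"type":"array","items":{"type":"array","items":{"type":"number"}}},"angular":{"type":"array","items":{"type":"array","items":{"type":"number"}}},"claw":{"type":"array","items":{"type":"number"}},"force":{"type":"number"}},"required":["dp","angular","claw"]}

```bash
mkdir -p pics; ls
python3 - <<'E'
from cell import arm
import cv2,numpy as np
for n in("top","side"):
    d=arm.get_image(n); cv2.imwrite(f"pics/{n}0.png",d["frame"][...,::-1]); np.savez(f"{n}0.npz",**d)
    print(n,d["K"].tolist(),d["R"].round(3).tolist(),d["t"].round(3).tolist())
s=arm.observe(); print({k:np.round(v,3).tolist() for k,v in s.items()})
E
```

```text
pics
top [[601.7116904069746, 0.0, 313.6863937600073], [0.0, 601.7116904069746, 235.14571197345165], [0.0, 0.0, 1.0]] [[0.013, -1.0, 0.02], [-0.983, -0.017, -0.184], [0.184, -0.017, -0.983]] [-0.04, 0.56, 1.708]
side [[550.3026228200832, 0.0, 312.7669527939781], [0.0, 550.3026228200832, 241.0590512317366], [0.0, 0.0, 1.0]] [[-0.774, -0.633, -0.001], [-0.474, 0.581, -0.662], [0.42, -0.512, -0.75]] [0.415, 0.31, 1.22]
{'clock': 0.1, 'joints': [1.224, 0.435, 0.025, 1.574, -0.012, 1.134, -0.075], 'dq': [0.0, -0.001, 0.001, -0.002, -0.0, -0.0, -0.001], 'joint_efforts': [0.002, -66.913, 0.987, -31.515, -0.061, 0.037, 0.0], 'position': [0.151, -0.606, 0.226], 'ee_rot': [-3.117, -0.382, 0.001], 'force': [-0.177, 0.271, -0.081], 'ft_torque': [0.006, 0.011, 0.006], 'gripper_force': 0.0, 'width': 0.998}
```

View pics/top0.png

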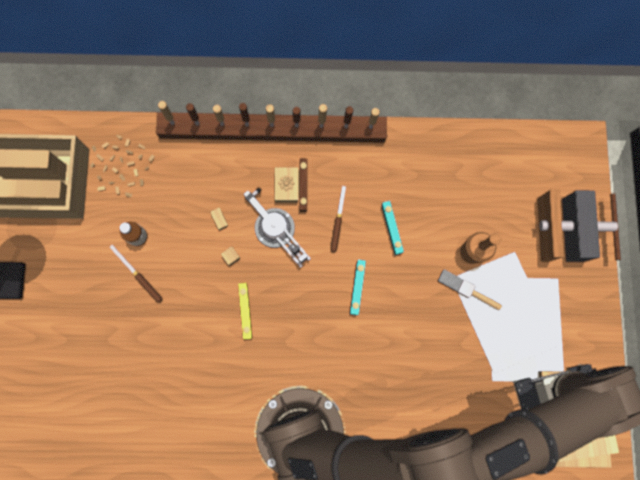

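View pics/side0.png

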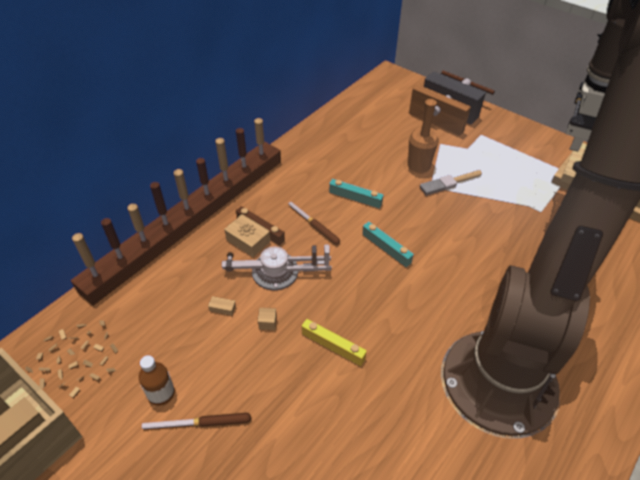

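The top picture shows the clamp's drum at (274,227), its crank towards (303,263) and its jaw arm towards (250,192). The blank with its rosette is at (287,184). There are four bars:
- Dark brown at (303,185), touching distance from the blank.
- Turquoise at (392,228) and (358,287).
- Yellow at (245,311).

The dark brown bar is the stop, because it is dark wood and lies beside the blank. I'll confirm it in a crop and measure.

```bash
cat > h.py <<'E'
import numpy as np,cv2
def cloud(d):
    z=d["z_map"];K=d["K"];v,u=np.mgrid[:480,:640]
    c=np.stack([(u-K[0,2])/K[0,0]*z,(v-K[1,2])/K[1,1]*z,z],-1)
    P=(c-d["t"])@d["R"]; P[z==0]=np.nan
    return P
def proj(d,X):
    c=np.asarray(X)@d["R"].T+d["t"]; return (c@d["K"].T)[...,:2]/c[...,2:]
E
python3 - <<'E'
from h import *
ims=[]
for n,(x,y,w,hh) in dict(top=(230,145,100,130),side=(205,190,140,110)).items():
    d=np.load(n+"0.npz"); P=cloud(d); f=d["frame"]
    ims.append(cv2.resize(f[y:y+hh,x:x+w],(400,520) if n=="top" else (400,314),interpolation=cv2.INTER_CUBIC))
    Z=P[...,2]; m=np.zeros(Z.shape,bool); m[y:y+hh,x:x+w]=1
    print(n,"bench z",np.nanmedian(Z[m&(Z<.01)]))
    for lo,hi in((.012,.028),(.03,.041),(.041,.05),(.05,.057),(.057,.068),(.075,.1)):
        k=(m&(Z>lo)&(Z<hi)).astype(np.uint8)
        nc,l,st,ce=cv2.connectedComponentsWithStats(k)
        for i in range(1,nc):
            if st[i,4]>=8:
                q=P[l==i]; r=cv2.minAreaRect((q[:,:2]*1000).astype(np.float32))
                print(lo,hi,"n",st[i,4],"px",ce[i].round(),"med",np.median(q,0).round(4),"rect",np.round(r[0],1),np.round(r[1],1),round(r[2],1))
c=np.zeros((520,800,3),np.uint8); c[:,:400]=ims[0]; c[:314,400:]=ims[1]
cv2.imwrite("pics/crop1.png",c[...,::-1])
E
```

```text
top bench z -0.00034882952239865064
0.012 0.028 n 21 px [281. 201.] med [0.6681 0.0647 0.0173] rect [668.7  66.6] [ 3.6 39.3] 1.3
0.012 0.028 n 11 px [294. 201.] med [0.669  0.0288 0.0209] rect [668.7  30.2] [ 2. 21.] 7.3
0.012 0.028 n 154 px [283. 219.] med [0.6192 0.0522 0.02  ] rect [617.3  62.2] [99.1 42.1] 48.9
0.012 0.028 n 10 px [302. 211.] med [0.6409 0.0057 0.0194] rect [640.4   2.8] [ 2.8 21. ] 1.8
0.012 0.028 n 205 px [265. 234.] med [0.5606 0.1188 0.0201] rect [564.8 114.8] [104.2  44.8] 35.5
0.012 0.028 n 103 px [286. 241.] med [0.5515 0.0531 0.0212] rect [544.9  47.4] [63.8 24.5] 40.4
0.012 0.028 n 13 px [234. 261.] med [0.4847 0.2018 0.0227] rect [485.2 200.7] [ 3.2 31.5] 38.0
0.03 0.041 n 292 px [302. 184.] med [0.7169 0.0045 0.0368] rect [717.9   4. ] [159.8  21.2] 1.0
0.03 0.041 n 8 px [287. 170.] med [0.7609 0.0513 0.0389] rect [761.3  52.3] [ 8.8 12.1] 58.6
0.03 0.041 n 12 px [294. 178.] med [0.7378 0.03   0.0402] rect [737.3  29.9] [22.2 12. ] 0.8
0.03 0.041 n 165 px [256. 202.] med [0.6615 0.1421 0.0371] rect [654.  143.5] [95.3 50.6] 15.3
0.03 0.041 n 10 px [29
[... 4430 characters left out ...]
17 0.0537] rect [507.2  31.1] [8.1 4.7] 56.5
0.05 0.057 n 8 px [326. 262.] med [0.4823 0.0102 0.0534] rect [483.7  10.9] [10.1  4.6] 46.5
0.057 0.068 n 10 px [206. 192.] med [0.896  0.0304 0.0616] rect [895.7  28.7] [9.6 5.8] 58.3
0.057 0.068 n 431 px [273. 258.] med [0.5894 0.0892 0.0609] rect [591.8  87.5] [66.4 68.5] 28.2
0.057 0.068 n 12 px [314. 259.] med [0.5084 0.0307 0.0626] rect [507.8  31.3] [7.7 6.4] 37.5
0.057 0.068 n 14 px [326. 259.] med [0.4849 0.011  0.063 ] rect [484.6  10.9] [10.3  2.9] 54.6
0.075 0.1 n 57 px [326. 250.] med [0.4898 0.0054 0.0879] rect [492.    1.8] [10.  32.7] 38.6
0.075 0.1 n 51 px [314. 251.] med [0.5115 0.0256 0.0883] rect [514.7  22.9] [10.5 28.2] 46.7
```

View pics/crop1.png

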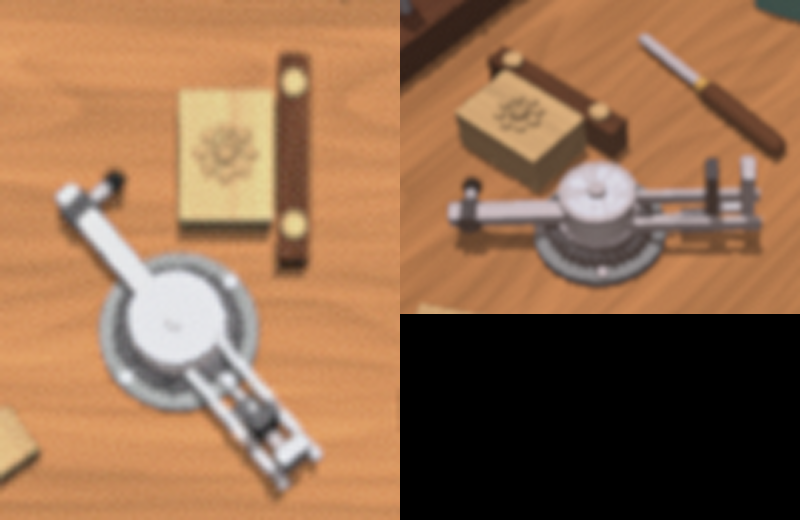

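The crop confirms the dark brown bar with two pegs beside the blank, at (293,160) in the crop. It is 160 x 21 mm and 37 mm high, so it is the stop.

Measurements against the given sizes:

| Item | Position (m) | Check |
|---|---|---|
| Axis | (0.590, 0.088) | – |
| Trigger | (0.5135, 0.022) | 101 mm from the axis (100 given) |
| Post | (0.490, 0.0015) | 132 mm from the axis (132 given) |
| Blank | y 0.0545 | home at about 0.051 |

The crank points at 221°.

I'll move now, starting with the carry across at height.

Request:
arm_command(dp=[[0.8,-0.84,0],[0.8,-0.84,0],[0.8,-0.84,0],[0.8,-0.84,0],[0.8,-0.84,0],[0.8,-0.84,0],[0.8,-0.84,0],[0.8,-0.84,0],[0.8,-0.84,0],[0.8,-0.84,0]], angular=[[0,0,0],[0,0,0],[0,0,0],[0,0,0],[0,0,0],[0,0,0],[0,0,0],[0,0,0],[0,0,0],[0,0,0]], claw=[1,1,1,1,1,1,1,1,1,1])

```text
clock: 1.1
position: [0.2945, -0.3532, 0.2265]
ee_rot: [-3.118, -0.382, 0.001]
force: [-0.2, 0.5, 0.1]
width: 1.001
gripper_force: 0.0
```

Request:
arm_command(dp=[[0,0,0],[0,0,0],[0,0,0],[0,0,0],[0,0,0],[0,0,0],[0,0,0],[0,0,0],[0,0,0],[0,0,0]], angular=[[0,0,-0.97],[0,0,-0.97],[0,0,-0.97],[0,0,-0.97],[0,0,-0.97],[0,0,-0.97],[0,0,-0.97],[0,0,-0.97],[0,0,-0.97],[0,0,-0.97]], claw=[1,1,1,1,1,1,1,1,1,1])

```text
clock: 2.1
position: [0.294, -0.3543, 0.2265]
ee_rot: [-2.067, -2.365, -0.0]
force: [-0.8, -0.2, -0.2]
width: 1.002
gripper_force: 0.0
```

```bash
cat >> h.py <<'E'
from scipy.spatial.transform import Rotation as Ro
def st(arm,axis=(.590,.088)):
    s=arm.observe(); R=Ro.from_rotvec(s["ee_rot"]).as_matrix(); p=np.array(s["position"])
    a=np.degrees(np.arctan2(R[1,1],R[0,1]))
    e=np.array([*axis,0])-p; e[2]=0
    print("t",s["clock"],"p",p.round(4),"yaw_y",a.round(2),"tiltz",R[:,2].round(4),"q",np.round(s["joints"],2),"w",round(s["width"]*92,1),"gf",round(s["gripper_force"],1))
    print(" r",(np.hypot(*e[:2])*1000).round(1),"polar(arm)",np.degrees(np.arctan2(e[1],e[0])).round(2),"F",np.round(s["force"],2),"T",np.round(s["ft_torque"],2),"Ftool",(R.T@s["force"]).round(2))
    return s,R,p
E
python3 - <<'E'
from h import *; from cell import arm
s,R,p=st(arm); print((R.T@(np.array([.5002,.0099,.2])-p)/.025).round(2))
E
```

```text
t 2.1 p [ 0.294  -0.3543  0.2265] yaw_y 7.67 tiltz [-5.e-04  5.e-04 -1.e+00] q [ 1.02  0.19 -0.3   1.94  0.07  1.03  0.83] w 92.2 gf 0.0
 r 532.2 polar(arm) 56.21 F [-0.84 -0.22 -0.22] T [-0.02 -0.07  0.01] Ftool [-0.11 -0.86  0.22]
[13.34 10.12  1.06]
```

Request:
arm_command(dp=[[0.95,0.72,0],[0.95,0.72,0],[0.95,0.72,0],[0.95,0.72,0],[0.95,0.72,0],[0.95,0.72,0],[0.95,0.72,0],[0.95,0.72,0],[0.95,0.72,0],[0.95,0.72,0]], angular=[[0,0,0],[0,0,0],[0,0,0],[0,0,0],[0,0,0],[0,0,0],[0,0,0],[0,0,0],[0,0,0],[0,0,0]], claw=[1,1,1,1,1,1,1,1,1,1])

```text
clock: 3.1
position: [0.4427, -0.0949, 0.2265]
ee_rot: [-2.075, -2.358, 0.001]
force: [-0.3, -0.4, 0.0]
width: 1.001
gripper_force: 0.0
```

Request:
arm_command(dp=[[0.95,0.72,0],[0.95,0.72,0],[0.95,0.72,0],[0.95,0.72,0],[0,0,0],[0,0,0],[0,0,0],[0,0,0],[0,0,0]], angular=[[0,0,0],[0,0,0],[0,0,0],[0,0,0],[0,0,-0.97],[0,0,-0.97],[0,0,-0.97],[0,0,-0.97],[0,0,0]], claw=[1,1,1,1,1,1,1,1,1])

```text
clock: 4.0
position: [0.5015, 0.0073, 0.2264]
ee_rot: [-1.307, -2.856, 0.0]
force: [0.3, 1.3, -0.4]
width: 1.001
gripper_force: 0.0
```

Run:
```python
from h import *; from cell import arm
s,R,p=st(arm); print((R.T@(np.array([.5002,.0099,.051])-p)/.025).round(2))
d=arm.get_image("side"); P=cloud(d); q=P[(P[...,2]>.08)&(P[...,2]<.092)&(abs(P[...,0]-.505)<.04)&(abs(P[...,1]-.012)<.04)]
cv2.imwrite("pics/s1.png",cv2.resize(d["frame"][170:310,220:400],(720,560),interpolation=cv2.INTER_CUBIC)[...,::-1])
```

```text
t 4.0 p [0.5015 0.0073 0.2264] yaw_y 40.81 tiltz [-8.e-04  1.e-04 -1.e+00] q [ 0.43  0.32 -0.69  1.83  0.23  1.08  0.37] w 92.1 gf 0.0
 r 119.8 polar(arm) 42.36 F [ 0.3   1.32 -0.44] T [ 0.07 -0.14  0.04] Ftool [0.81 1.09 0.44]
[0.11 0.03 7.01]
```

View pics/s1.png

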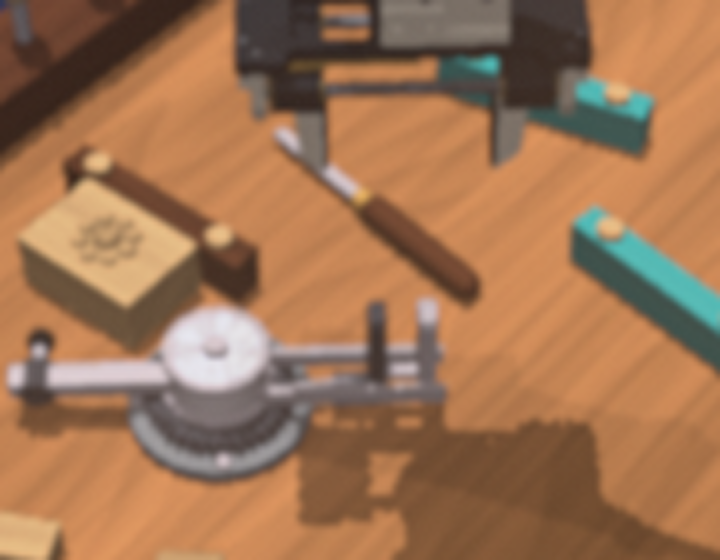

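The hand hangs open above the two plates, which are at about (377,340) and (427,340) in the crop. It is aligned with the crank, so I'll descend over them.

Request:
arm_command(dp=[[0.11,0.03,0.8],[0,0,0.8],[0,0,0.8],[0,0,0.8],[0,0,0.8],[0,0,0.8],[0,0,0.8],[0,0,0.8],[0,0,0.6],[0,0,0]], angular=[[0,0,0],[0,0,0],[0,0,0],[0,0,0],[0,0,0],[0,0,0],[0,0,0],[0,0,0],[0,0,0],[0,0,0]], claw=[1,1,1,1,1,1,1,1,1,1], force=5)

```text
clock: 5.05
position: [0.4991, 0.0097, 0.05]
ee_rot: [-1.315, -2.85, 0.003]
force: [-0.5, -0.5, 0.2]
width: 0.999
gripper_force: 0.0
```

Run:
```python
from h import *; from cell import arm
s,R,p=st(arm); print((R.T@(np.array([.5002,.0099,.051])-p)/.025).round(2))
d=arm.get_image("side")
cv2.imwrite("pics/s2.png",cv2.resize(d["frame"][170:310,220:400],(720,560),interpolation=cv2.INTER_CUBIC)[...,::-1])
```

```text
t 5.05 p [0.4991 0.0097 0.05  ] yaw_y 40.45 tiltz [-3.5e-03 -5.0e-04 -1.0e+00] q [ 0.3   0.54 -0.57  2.02  0.44  0.71  0.16] w 91.9 gf 0.0
 r 119.9 polar(arm) 40.75 F [-0.55 -0.46  0.25] T [ 0.01 -0.12  0.02] Ftool [ 0.01 -0.71 -0.24]
[-0.02  0.04 -0.04]
```

View pics/s2.png

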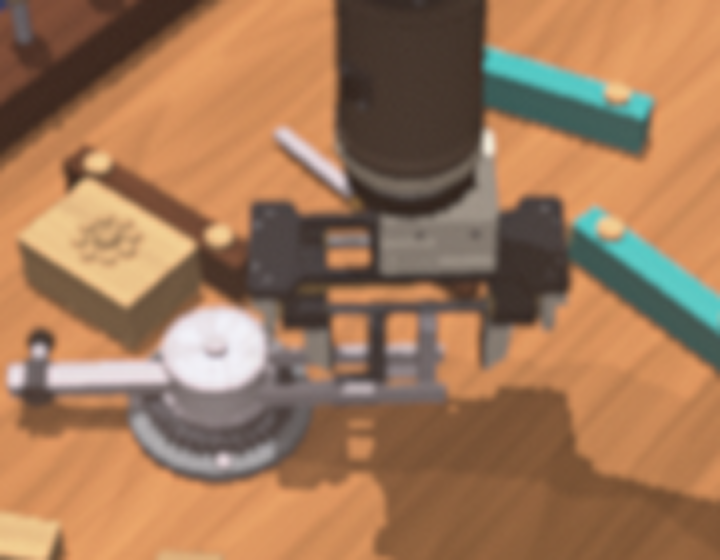

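The fingers straddle both plates. I'll close gently first to check the centring.

Request:
arm_command(dp=[[0,0,0],[0,0,0],[0,0,0],[0,0,0],[0,0,0],[0,0,0],[0,0,0],[0,0,0]], angular=[[0,0,0],[0,0,0],[0,0,0],[0,0,0],[0,0,0],[0,0,0],[0,0,0],[0,0,0]], claw=[0.8,0.7,0.6,0.55,0.5,0.46,0.46,0.46], force=6)

```text
clock: 5.9
position: [0.5019, 0.0112, 0.052]
ee_rot: [1.309, 2.854, 0.004]
force: [5.2, 4.0, -3.0]
width: 0.471
gripper_force: 6.0
```

Run:
```python
from h import *; from cell import arm
st(arm)
```

```text
t 5.9 p [0.5019 0.0112 0.052 ] yaw_y 40.71 tiltz [ 0.0025  0.0017 -1.    ] q [ 0.3   0.53 -0.57  2.02  0.44  0.7   0.16] w 43.3 gf 6.0
 r 116.9 polar(arm) 41.1 F [ 5.21  4.04 -2.98] T [ 0.6  -0.84 -0.02] Ftool [-0.34  6.58  3.  ]
```

Request:
arm_command(dp=[[0,0,0],[0,0,0],[0,0,0],[0,0,0],[0,0,0],[0,0,0],[0,0,0],[0,0,0]], angular=[[0,0,0],[0,0,0],[0,0,0],[0,0,0],[0,0,0],[0,0,0],[0,0,0],[0,0,0]], claw=[0.45,0.44,0.43,0.42,0.41,0.4,0.38,0.36], force=30)

```text
clock: 6.7
position: [0.4983, 0.0095, 0.0515]
ee_rot: [-1.311, -2.852, 0.004]
force: [-6.6, 0.6, 7.3]
width: 0.389
gripper_force: 29.9
```

Run:
```python
from h import *; from cell import arm
st(arm)
```

```text
t 6.7 p [0.4983 0.0095 0.0515] yaw_y 40.63 tiltz [-0.0038 -0.0013 -1.    ] q [ 0.3   0.53 -0.57  2.02  0.44  0.71  0.16] w 35.8 gf 29.9
 r 120.7 polar(arm) 40.59 F [-6.63  0.56  7.33] T [ 0.22  1.11 -0.28] Ftool [ 4.75 -4.69 -7.3 ]
```

Squeezed to 35.8 mm, so the pawl is drawn. The hand carries about 0.85 N m of spring load, as expected. I'll ease the drum along the arc.

Request:
arm_command(dp=[[0.05,0,0],[0.1,0.001,0],[0.1,0.001,0],[0.1,0.001,0],[0.1,0.001,0],[0.1,0.001,0],[0.1,0.001,0],[0.1,0.001,0]], angular=[[0,0,0.07],[0,0,0.14],[0,0,0.14],[0,0,0.14],[0,0,0.14],[0,0,0.14],[0,0,0.14],[0,0,0.14]], claw=[0.36,0.36,0.36,0.36,0.36,0.36,0.36,0.36], force=30)

```text
clock: 7.5
position: [0.4875, 0.0249, 0.0515]
ee_rot: [-1.532, -2.74, 0.004]
force: [-4.5, 1.1, 4.7]
width: 0.386
gripper_force: 29.8
```

Run:
```python
from h import *; from cell import arm
st(arm)
```

```text
t 7.5 p [0.4875 0.0249 0.0515] yaw_y 31.57 tiltz [-3.2e-03 -9.0e-04 -1.0e+00] q [ 0.24  0.51 -0.53  2.05  0.41  0.68 -0.  ] w 35.5 gf 29.8
 r 120.4 polar(arm) 31.63 F [-4.5   1.12  4.72] T [ 0.38  0.95 -0.22] Ftool [ 3.32 -3.26 -4.71]
```

Request:
arm_command(dp=[[0.1,0.001,0],[0.1,0.001,0],[0.1,0.001,0],[0.1,0.001,0],[0.1,0.001,0],[0.1,0.001,0],[0,0,0],[0,0,0]], angular=[[0,0,0.14],[0,0,0.14],[0,0,0.14],[0,0,0.14],[0,0,0.14],[0,0,0.14],[0,0,0],[0,0,0]], claw=[0.36,0.36,0.36,0.36,0.36,0.36,0.36,0.36], force=30)

```text
clock: 8.3
position: [0.4806, 0.0384, 0.0515]
ee_rot: [-1.7, -2.639, 0.003]
force: [-4.7, 1.8, 4.8]
width: 0.392
gripper_force: 29.9
```

Run:
```python
from h import *; from cell import arm
st(arm)
d=arm.get_image("top"); P=cloud(d); Z=P[...,2]; m=(Z>.041)&(Z<.05)&(abs(P[...,0]-.715)<.08)&(abs(P[...,1]-.055)<.05)
nc,l,s,c=cv2.connectedComponentsWithStats(m.astype(np.uint8)); i=1+s[1:,4].argmax(); print(s[i,4],cv2.minAreaRect((P[l==i][:,:2]*1000).astype(np.float32)))
cv2.imwrite("pics/t3.png",cv2.resize(d["frame"][145:275,230:330],(460,598),interpolation=cv2.INTER_CUBIC)[...,::-1])
```

```text
t 8.3 p [0.4806 0.0384 0.0515] yaw_y 24.42 tiltz [-3.e-03 -6.e-04 -1.e+00] q [ 0.19  0.5  -0.5   2.07  0.38  0.67 -0.14] w 36.1 gf 29.9
 r 120.1 polar(arm) 24.41 F [-4.73  1.82  4.76] T [ 0.54  0.83 -0.34] Ftool [ 3.61 -3.57 -4.74]
531 ((716.0482177734375, 54.64369201660156), (100.70733642578125, 68.46309661865234), 1.046634316444397)
```

View pics/t3.png

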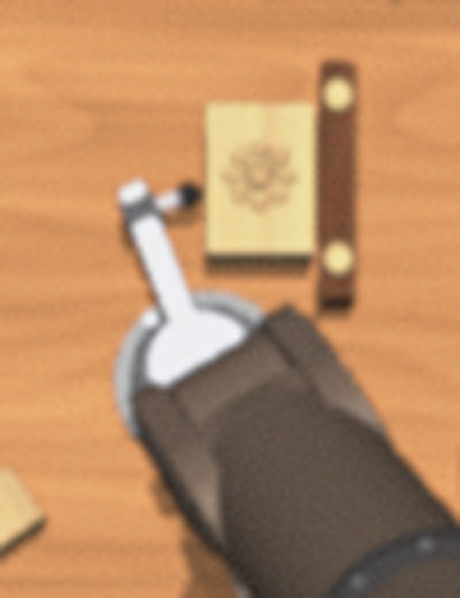

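The foot at crop (190,195) is some 5 mm from the blank, which is still at its start. I'll go on slowly and watch the moment about the axis.

Request:
arm_command(dp=[[0.05,0,0],[0.05,0,0],[0.05,0,0],[0.05,0.001,0],[0,0,0]], angular=[[0,0,0.07],[0,0,0.07],[0,0,0.07],[0,0,0.07],[0,0,0]], claw=[0.36,0.36,0.36,0.36,0.36], force=30)

```text
clock: 8.85
position: [0.4788, 0.0428, 0.0515]
ee_rot: [-1.756, -2.603, 0.003]
force: [-5.7, 1.7, 5.7]
width: 0.392
gripper_force: 29.8
```

```bash
cat >> h.py <<'E'
def M(arm,img=True):
    s,R,p=st(arm); e=p-np.array([.590,.088,0]); F=s["force"]
    print(" MOMENT",round(s["ft_torque"][2]+e[0]*F[1]-e[1]*F[0],3))
    if img:
        d=arm.get_image("top"); P=cloud(d); Z=P[...,2]; m=(Z>.041)&(Z<.05)&(abs(P[...,0]-.715)<.08)&(abs(P[...,1]-.055)<.045)
        nc,l,t,c=cv2.connectedComponentsWithStats(m.astype(np.uint8)); i=1+t[1:,4].argmax(); print(" blank",t[i,4],np.nanmedian(P[l==i],0).round(4),np.nanmean(P[l==i],0).round(4),cv2.minAreaRect((P[l==i][:,:2]*1000).astype(np.float32)))
    return d if img else None
E
python3 - <<'E'
from h import *; from cell import arm
M(arm)
E
```

```text
t 8.85 p [0.4788 0.0428 0.0515] yaw_y 21.99 tiltz [-2.7e-03 -9.0e-04 -1.0e+00] q [ 0.18  0.49 -0.49  2.07  0.37  0.66 -0.18] w 36.1 gf 29.8
 r 120.0 polar(arm) 22.14 F [-5.69  1.69  5.7 ] T [ 0.39  1.11 -0.21] Ftool [ 3.7  -4.66 -5.69]
 MOMENT -0.655
 blank 511 [0.7132 0.0524 0.045 ] [0.7145 0.0512 0.0452] ((715.0283203125, 53.247406005859375), (101.83578491210938, 83.5213851928711), 0.9933962821960449)
```

Request:
arm_command(dp=[[0.05,0,0],[0.05,0,0],[0.05,0.001,0],[0,0,0]], angular=[[0,0,0.07],[0,0,0.07],[0,0,0.07],[0,0,0]], claw=[0.36,0.36,0.36,0.36], force=30)

```text
clock: 9.3
position: [0.4781, 0.0446, 0.0515]
ee_rot: [1.798, 2.576, -0.005]
force: [-4.2, -5.0, 4.4]
width: 0.388
gripper_force: 29.7
```

Run:
```python
from h import *; from cell import arm
M(arm)
```

```text
t 9.3 p [0.4781 0.0446 0.0515] yaw_y 20.16 tiltz [-0.0019 -0.0027 -1.    ] q [ 0.16  0.49 -0.48  2.07  0.37  0.66 -0.21] w 35.7 gf 29.7
 r 120.0 polar(arm) 21.2 F [-4.21 -5.    4.37] T [-0.67  0.66  0.36] Ftool [-3.24 -5.69 -4.35]
 MOMENT 0.739
 blank 487 [0.7144 0.0501 0.0453] [0.7153 0.0494 0.0454] ((710.8717041015625, 48.699058532714844), (111.09043884277344, 74.5755844116211), 0.9976340532302856)
```

The moment turned to closing, +0.74 N m, so the foot carries about 13 N and the blank is up against the stop. I'll ease the hand's push to a trifle.

Request:
arm_command(dp=[[-0.02,0,0],[-0.015,0,0],[0,0,0],[0,0,0]], angular=[[0,0,-0.03],[0,0,-0.02],[0,0,0],[0,0,0]], claw=[0.36,0.36,0.36,0.36], force=30)

```text
clock: 9.75
position: [0.4782, 0.0444, 0.0515]
ee_rot: [-1.788, -2.582, 0.004]
force: [-5.1, -2.9, 5.5]
width: 0.39
gripper_force: 29.7
```

Run:
```python
from h import *; from cell import arm
d=M(arm)
cv2.imwrite("pics/t4.png",cv2.resize(d["frame"][155:225,240:320],(640,560),interpolation=cv2.INTER_CUBIC)[...,::-1])
```

```text
t 9.75 p [0.4782 0.0444 0.0515] yaw_y 20.61 tiltz [-0.0022 -0.0019 -1.    ] q [ 0.17  0.49 -0.49  2.07  0.37  0.66 -0.21] w 35.9 gf 29.7
 r 120.0 polar(arm) 21.31 F [-5.12 -2.91  5.45] T [-0.29  0.87  0.06] Ftool [-0.93 -5.83 -5.44]
 MOMENT 0.166
 blank 520 [0.7173 0.0509 0.0455] [0.7171 0.05   0.0454] ((716.36572265625, 47.260101318359375), (100.31047058105469, 71.7829818725586), 1.4203259944915771)
```

View pics/t4.png

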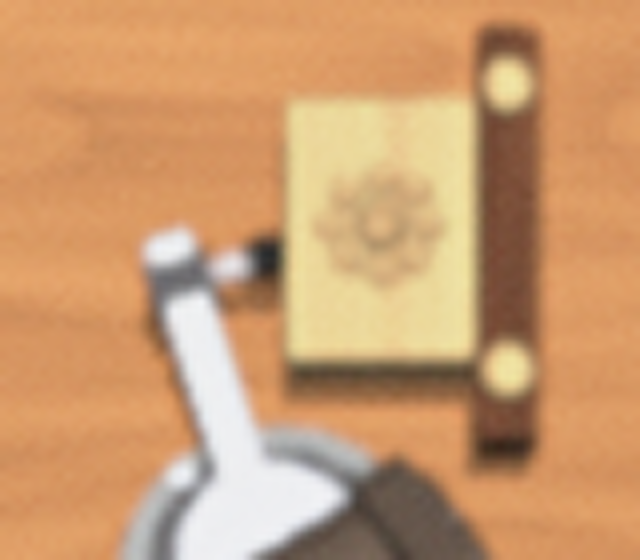

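The blank sits flush and square against the stop at crop x 480, with the foot touching its near face at (265,257). The hand's remaining moment is +0.17 N m, a trifle towards closing. I'll relieve the radial strain, then check before letting go.

Request:
arm_command(dp=[[0,-0.05,-0.02],[0,-0.05,-0.02],[0,0,0],[0,0,0]], angular=[[0,0,0],[0,0,0],[0,0,0],[0,0,0]], claw=[0.36,0.36,0.36,0.36])

```text
clock: 10.2
position: [0.4782, 0.0446, 0.0517]
ee_rot: [1.788, 2.583, 0.002]
force: [9.8, 0.6, -23.7]
width: 0.392
gripper_force: 29.7
```

Run:
```python
from h import *; from cell import arm
M(arm)
```

```text
t 10.2 p [0.4782 0.0446 0.0517] yaw_y 20.61 tiltz [ 0.0013  0.001  -1.    ] q [ 0.17  0.49 -0.49  2.08  0.37  0.66 -0.2 ] w 36.1 gf 29.7
 r 119.9 polar(arm) 21.24 F [  9.79   0.63 -23.65] T [ 0.08 -1.76  0.03] Ftool [-2.87  9.35 23.67]
 MOMENT 0.387
 blank 505 [0.7198 0.0495 0.0455] [0.7176 0.0498 0.0455] ((716.3826293945312, 47.34241485595703), (100.14393615722656, 71.62256622314453), 1.4215229749679565)
```

Request:
arm_command(dp=[[0,0.04,0.03],[0,0,0],[0,0,0]], angular=[[0,0,0],[0,0,0],[0,0,0]], claw=[0.36,0.36,0.36])

```text
clock: 10.55
position: [0.4782, 0.0446, 0.0516]
ee_rot: [1.788, 2.583, -0.0]
force: [4.4, -1.0, -14.8]
width: 0.383
gripper_force: 29.7
```

Run:
```python
from h import *; from cell import arm
M(arm,False)
```

```text
t 10.55 p [0.4782 0.0446 0.0516] yaw_y 20.62 tiltz [ 1.e-04 -3.e-04 -1.e+00] q [ 0.17  0.49 -0.49  2.08  0.37  0.66 -0.21] w 35.2 gf 29.7
 r 119.9 polar(arm) 21.21 F [  4.36  -0.98 -14.75] T [-0.45 -0.91  0.02] Ftool [-2.45  3.73 14.75]
 MOMENT 0.319
```

Request:
arm_command(dp=[[-0.004,0.015,0.03],[0,0,0],[0,0,0]], angular=[[0,0,0],[0,0,0],[0,0,0]], claw=[0.36,0.36,0.36])

```text
clock: 10.85
position: [0.4782, 0.0446, 0.0515]
ee_rot: [1.788, 2.583, -0.001]
force: [-2.7, -4.8, 3.0]
width: 0.388
gripper_force: 29.7
```

Run:
```python
from h import *; from cell import arm
M(arm,False)
```

```text
t 10.85 p [0.4782 0.0446 0.0515] yaw_y 20.63 tiltz [-2.e-04 -9.e-04 -1.e+00] q [ 0.17  0.49 -0.49  2.08  0.37  0.66 -0.21] w 35.7 gf 29.7
 r 119.9 polar(arm) 21.22 F [-2.69 -4.76  3.  ] T [-1.    0.34  0.06] Ftool [-3.51 -4.2  -2.99]
 MOMENT 0.473
```

Request:
arm_command(dp=[[-0.02,0.008,0],[0,0,0],[0,0,0]], angular=[[0,0,-0.025],[0,0,0],[0,0,0]], claw=[0.36,0.36,0.36])

```text
clock: 11.15
position: [0.4782, 0.0445, 0.0515]
ee_rot: [-1.782, -2.587, 0.002]
force: [-3.7, -3.5, 6.4]
width: 0.39
gripper_force: 29.7
```

Run:
```python
from h import *; from cell import arm
M(arm,False)
```

```text
t 11.15 p [0.4782 0.0445 0.0515] yaw_y 20.86 tiltz [-7.e-04 -7.e-04 -1.e+00] q [ 0.17  0.49 -0.49  2.08  0.37  0.66 -0.2 ] w 35.9 gf 29.7
 r 119.9 polar(arm) 21.26 F [-3.67 -3.51  6.36] T [-0.87  0.85 -0.14] Ftool [-1.97 -4.69 -6.36]
 MOMENT 0.092
```

The moment is +0.09 N m, so the blank carries the full spring load with only a trifle from the hand. I'll let go.

Request:
arm_command(dp=[[0,0,0],[0,0,0],[0,0,0],[0,0,0],[0,0,0],[0,0,0],[0,0,0],[0,0,0],[0,0,0],[0,0,0]], angular=[[0,0,0],[0,0,0],[0,0,0],[0,0,0],[0,0,0],[0,0,0],[0,0,0],[0,0,0],[0,0,0],[0,0,0]], claw=[0.42,0.46,0.5,0.54,0.6,0.7,0.8,0.9,0.95,0.95])

```text
clock: 12.15
position: [0.4788, 0.0448, 0.0512]
ee_rot: [-1.783, -2.587, 0.0]
force: [-1.2, 0.2, -0.4]
width: 0.936
gripper_force: 0.0
```

Request:
arm_command(dp=[[0,0,-0.3],[0,0,-0.6],[0,0,-0.8],[0,0,-0.8],[0,0,-0.8],[0,0,-0.8],[0,0,-0.8],[0,0,-0.8],[0,0,-0.8],[0,0,0]], angular=[[0,0,0],[0,0,0],[0,0,0],[0,0,0],[0,0,0],[0,0,0],[0,0,0],[0,0,0],[0,0,0],[0,0,0]], claw=[0.95,0.95,0.95,0.95,0.95,0.95,0.95,0.95,0.95,0.95])

```text
clock: 13.15
position: [0.4801, 0.0453, 0.2166]
ee_rot: [1.78, 2.584, 0.005]
force: [0.8, 0.5, -0.4]
width: 0.95
gripper_force: 0.0
```

Run:
```python
from h import *; from cell import arm
t=M(arm)
d=arm.get_image("side"); P=cloud(d); Z=P[...,2]; m=(Z>.086)&(Z<.095)&(P[...,0]<.53)&(P[...,0]>.44)&(abs(P[...,1]-.045)<.05)
nc,l,s,c=cv2.connectedComponentsWithStats(m.astype(np.uint8))
for i in range(1,nc):
    q=np.median(P[l==i],0)-[.59,.088,0]; print(s[i,4],q.round(4),np.hypot(*q[:2]),np.degrees(np.arctan2(-q[1],-q[0])))
a=cv2.resize(t["frame"][150:270,235:325],(390,520)); b=cv2.resize(d["frame"][170:310,220:340],(410,478))
o=np.zeros((520,800,3),np.uint8); o[:,:390]=a; o[:478,390:]=b; cv2.imwrite("pics/f5.png",o[...,::-1])
```

```text
t 13.15 p [0.4801 0.0453 0.2166] yaw_y 20.87 tiltz [ 4.6e-03  4.0e-04 -1.0e+00] q [ 0.28  0.27 -0.59  1.89  0.18  1.03 -0.02] w 87.4 gf 0.0
 r 117.9 polar(arm) 21.22 F [ 0.77  0.53 -0.39] T [-0.01 -0.13  0.04] Ftool [0.22 0.91 0.4 ]
 MOMENT 0.017
 blank 489 [0.7169 0.0509 0.045 ] [0.7181 0.0503 0.0453] ((716.6861572265625, 47.3807373046875), (99.86809539794922, 71.58032989501953), 1.457249641418457)
38 [-0.0962 -0.0336  0.0889] 0.10193424759959041 19.261058629794288
43 [-0.1234 -0.0432  0.0883] 0.13073197833436567 19.28837074351292
```

View pics/f5.png

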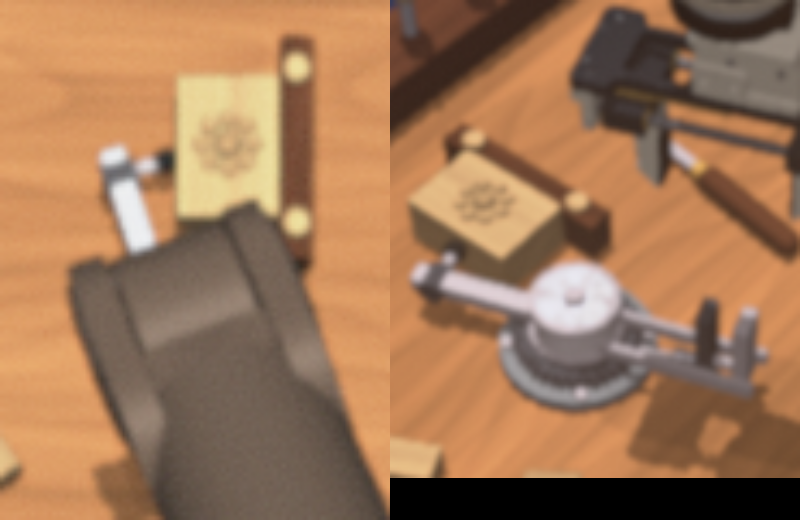

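The foot presses the blank squarely against the stop, at left (165,160). The trigger has sprung back away from the post, at right (707,330) and (745,335), about 29 mm apart. The hand is clear, so I'll hand in.

```bash
python3 -c "
from cell import arm
print(arm.sign_off())"
```

```text
the job is handed in; nothing more can be done
None
```

The limewood blank is clamped square and home against the stop under the spring alone, the pawl is back on the wheel (possibly riding on a tooth rather than down in a gap), and the job was handed in with the hand clear at about 13 s; sign-off returned no verdict.

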